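Fetch the boxed-in salt pot and put the tray back in order

TASK

I need the low salt pot weighed, but it is boxed in on the wooden tray: first stand the canister, the tea caddy and the pepper mill, all three, upright on the chopping board, then set the salt pot on the middle of the scales' round pan and leave it there, and last put each of the three back on the tray where it stood. Set everything down upright without dropping it, and leave the mug, the jam jar and the oil bottle alone.

Things in the scene. Friction and masses are not known exactly. Their poses are not given: they have to be found in the camera images.
- tray: Fixed pine tray, 165 (x) x 212 (y) x 20 mm, rim 6 mm thick, floor 6 mm up. Origin: centre of its underside; z up. In its frame the salt pot stands at x +30 mm, y 0; the tall things, in any order, at (30, 59), (30, -59) and (-31, 0), each within 2 mm and 4 to 13 mm from the pot, so no hand fits in until they are gone. Each must end where it stood at the start.
- board: Fixed wooden chopping board, plain, 275 (its x) x 160 (its y) x 16 mm thick, lying flat: the side area. Origin: centre of its underside, on the worktop; its upper face is 16 mm above.
- scales: Fixed flat white kitchen scales, 185 (its x) x 150 (its y) x 20 mm, with a round steel pan, 110 mm in diameter, whose flat top is 28 mm above the worktop; a dark display at its -x end. It does not give under load. Origin: on the worktop, straight below the pan's middle (18 mm to +x of the body's middle); z up.
- canister: Loose plain round steel canister, 56 mm in diameter, 135 mm high, straight sides (grip anywhere), up to 0.5 kg. Origin: centre of its underside; z up.
- caddy: Loose square tea caddy, 50 x 50 mm, 126 mm high, grey tin body with a fixed white lid (the top 22 mm) of the same width: flat faces square to its x and y axes. Up to 0.35 kg. Origin: centre of its underside; z up.
- mill: Loose turned dark wooden pepper mill, 140 mm high, foot 54 mm in diameter, narrow waist (32 mm at 50 to 66 mm up), round head 44 mm in diameter with straight sides from 104 to 132 mm above its foot (grip the head), one rigid piece. Up to 0.3 kg. Origin: centre of its underside; z up.
- salt: Loose low salt pot: round white ceramic, 50 mm in diameter, straight sides 30 mm high, with a fixed white lid 42 mm in diameter and 8 mm high on top (38 mm in all). Up to 0.2 kg. Origin: centre of its underside; z up.
- mug: Bystander, loose: white mug, 80 mm in diameter, 90 mm high, with a handle, standing beyond the work. Origin: centre of its underside. Leave it where it is.
- jar: Bystander, loose: amber glass jam jar, 64 mm in diameter, 85 mm high, nearer the robot on its right. Origin: centre of its underside. Leave it where it is.
- oil: Bystander, loose: green glass oil bottle, 60 mm in diameter, 200 mm high, beyond the work. Origin: centre of its underside. Leave it where it is.
Not all that is in view belongs to the job. What is shaped like the mill but blue, orange or yellow is not meant.

How it is judged:
By the outcome, as a careful person would: the job done as asked, in the order asked, and still so for the second after the job is handed in, with the robot touching nothing.
It also fails if it takes over 147 s, if anything falls off the work surface, if the arm or the gripper's body presses on something with over 40 N, if the wrist force passes 120 N, or if a joint passes its speed limit or range.

ROBOT

A 6-joint arm with a two-finger parallel gripper is mounted at the origin on the work surface. World frame = base frame: x ahead of the robot, y to its left, z up, the work surface at z = 0. Lengths are in mm, angles in rad, forces in N, time in s.
With the tool pointing down it reaches from about 275 to 750 mm from the base axis. Payload 10.2 kg.
Tool frame: the origin (TCP) lies where the fingers leave the gripper's body, on its centre line; the fingertips stand 73 mm ahead of it and the grasp point (between the pads) lies 54 mm ahead of it; z points along the fingers, y is the line along which they close (so a half turn about z gives the same grasp; the last joint's range is limited). The gripper opens to 85 mm and grips with 20 to 120 N. Pads are 22 mm wide; open, the fingers measure 114 mm over their backs; the gripper's body (76 mm by 85 mm) begins 54 mm behind the grasp point. The pads swing forward as they close: fully open they stand 13 mm farther back than shut.
Start: joints at [-1.488, 0.313, 1.498, -0, 1.331, -0.223], TCP at [158.042, -500.654, 303.894] pointing down, gripper open.
Joint ranges: [-2.94, 2.94], [-0.97, 2.17], [0.19, 2.56], [-1.23, 4.37], [0.02, 3.11], [-2.88, 2.88]. Speed limits (rad/s): [2.39, 2.39, 3.01, 3.14, 3.14, 3.14].

INTERFACE

Orientations are given as a unit quaternion [w, x, y, z].
In Python, from rig import ctrl gives the robot as it stands.
- The arm moves only by the shell command python3 -m creep 'ROWS' [OPENING] [FORCE]. ROWS is JSON, a list that holds one entry, the list of rows, each a list of 6 numbers: the shift along the world's x, y, z in units of 25 mm (1.0 is 25 mm), then the turn, a rotation vector about the world's x, y, z in units of 5 degrees (1.0 is 5 degrees). In form: [[[x, y, z, ax, ay, az], ...]]. A call has 1 to 20 rows; each row is the pose to reach, as a shift and turn from the pose commanded when the call began; what a row does not reach only later rows make up. A row lasts 1/12 s, in which the tool goes at most 41.7 mm and 7.16 degrees, less where a joint would pass 70% of its speed; a pose out of reach is approached as far as the arm can. A call with a gripper value outside its range is refused whole. OPENING is the finger opening in mm, from 0 to 85.4, set as the call begins (- or left out, the last holds). The fingers move at their own pace and stop on an object; FORCE is the grip in N (left out, the last holds). Time passes only in rows, so rows that repeat a pose let the fingers close. It gives the time, the measured TCP pose, the force, the opening and the grip force at its end, in the units of the state.
- ctrl.sense(): the state, without advancing time (a new reading comes with each control period).
- ctrl.capture(name): name is "scene" or "side" or "wrist"; returns a dict with "image" (384x512x3 uint8, red, green, blue), "fx", "fy", "cx", "cy" (pixels), "k1" (the pictures are not rectified: a ray, as slopes to the right and down, at radius r is drawn at 1 + k1 r^2 times it, then the intrinsics apply), "R" (3x3) and "t" (3): a world point X has camera coordinates R X + t. Camera axes: x right, y down, z forward; pixel columns grow to the right and rows downward; lengths in mm; the calibration is good to about 2 mm. A picture is of the moment at which its call begins. There is no depth.
- ctrl.finish_job(): hands the job in; it is judged then, once.
The state is a dict: "time_s": time; "joints": joint angles; "dq": joint speeds; "tau": joint torques, N m; "eef_pos": TCP position; "ee_rot": TCP orientation; "force": force on the tool from outside, world axes, zero at the start; "wrist_torque": the same for the moment, N m; "grip_width": opening from 0.0 (shut) to 1.0 (fully open); "grip_force": force on a finger pad.
Only numpy, scipy, OpenCV 4.12 (cv2) and the standard library are available. Lean on these libraries where they do the work, as an engineer would, in place of code of your own. Each camera call takes 0.05 s, during which the arm holds its last target. There are 200 camera calls.

## Working session

There is one attempt and no reset: what is moved stays moved. The work goes in short steps, Python scripts to look and compute and a shell command to move; the robot and the scene stay as the last step left them, time stands still between calls to the robot, and variables do not carry over. Pictures are saved under pics/ and viewed, at most 14 in all, crops included, and the job is handed in when it is done.

```bash
ls; mkdir -p pics; cat > h.py <<'E'
import numpy as np, cv2
from rig import ctrl
def snap(n,f):
    c=ctrl.capture(n); cv2.imwrite('pics/'+f,c['image'][:,:,::-1]); np.save('pics/'+n+'.npy',c,allow_pickle=True); return c
def load(n): return np.load('pics/'+n+'.npy',allow_pickle=True).item()
def ray(c,u,v):
    x,y=(u-c['cx'])/c['fx'],(v-c['cy'])/c['fy']
    p=np.array([x,y])
    for _ in range(20): p=np.array([x,y])/(1+c['k1']*(p@p))
    R=np.array(c['R']);t=np.array(c['t'])
    return -R.T@t, R.T@np.array([p[0],p[1],1])
def at(c,u,v,z):
    o,d=ray(c,u,v); return o+d*(z-o[2])/d[2]
def proj(c,X):
    q=np.array(c['R'])@np.array(X,float)+np.array(c['t']);p=q[:2]/q[2];p=p*(1+c['k1']*(p@p))
    return p*[c['fx'],c['fy']]+[c['cx'],c['cy']]
E
python3 - <<'E'
from h import *
for n in ['scene','side']:
    c=snap(n,n+'0.png'); print(n,-np.array(c['R']).T@np.array(c['t']),np.array(c['R'])[2],c['fx'])
a=[cv2.imread('pics/%s0.png'%n) for n in ['scene','side']]
print(ctrl.sense())
E
```

```text
pics
scene [1265.45633823 -105.61039229  773.71158329] [-0.70339106  0.09552528 -0.70435498] 367.7894365111714
side [266.59943788 595.97612235 865.07754688] [ 0.26292359 -0.57649987 -0.77364015] 352.8686015320574
{'time_s': 0.1, 'joints': array([-1.48843506e+00,  3.13387964e-01,  1.49835335e+00, -1.26664681e-05,
        1.33104204e+00, -2.23393689e-01]), 'dq': array([-9.45973996e-04, -1.02236990e-03, -1.49642939e-03,  4.64503555e-05,
        2.51499758e-03, -8.97876356e-04]), 'tau': array([ 3.67385233e-03, -4.12895930e+01, -2.60141015e+01, -9.91760658e-05,
        3.00637170e-03, -7.44170592e-07]), 'eef_pos': array([ 158.0083206 , -500.49671993,  303.39829728]), 'ee_rot': array([-5.94307976e-04,  9.88336575e-01,  1.52284140e-01,  3.58114395e-05]), 'force': array([ 0.48160554, -0.46355337,  0.31686948]), 'wrist_torque': array([-0.02624172,  0.0166467 , -0.00184785]), 'grip_force': 0.0, 'grip_width': 0.9974614471898203}
```

View pics/scene0.png

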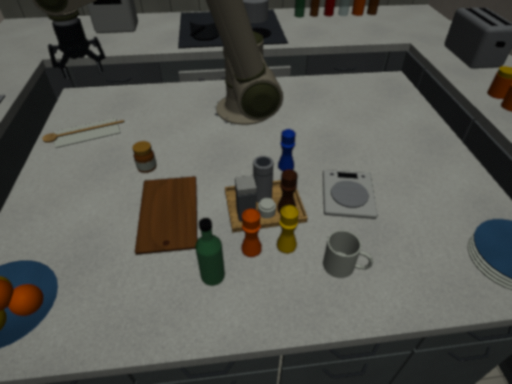

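View pics/side0.png

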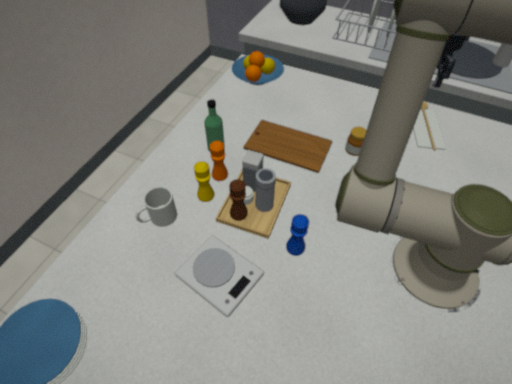

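The scene view shows the tray at about (265,207) with the caddy (245,195), canister (263,178), mill (289,188) and salt pot (267,207). The board is at (168,215) and the scales at (349,193). The blue, orange and yellow decoy mills stand around the tray. I'll enlarge both views.

```bash
python3 - <<'E'
from h import *
def crop(f,x0,y0,w,h,s,o): cv2.imwrite('pics/'+o,np.clip(cv2.resize(cv2.imread('pics/'+f)[y0:y0+h,x0:x0+w],None,fx=s,fy=s,interpolation=cv2.INTER_CUBIC)*1.6,0,255).astype('uint8'))
crop('scene0.png',125,120,265,150,3,'c1.png')
crop('side0.png',170,110,170,205,2.9,'c2.png')
E
```

```text
(no output)
```

View pics/c1.png

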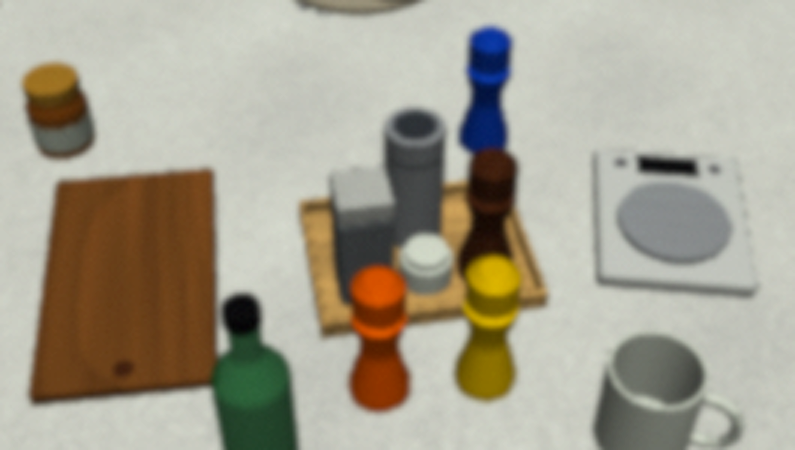

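View pics/c2.png

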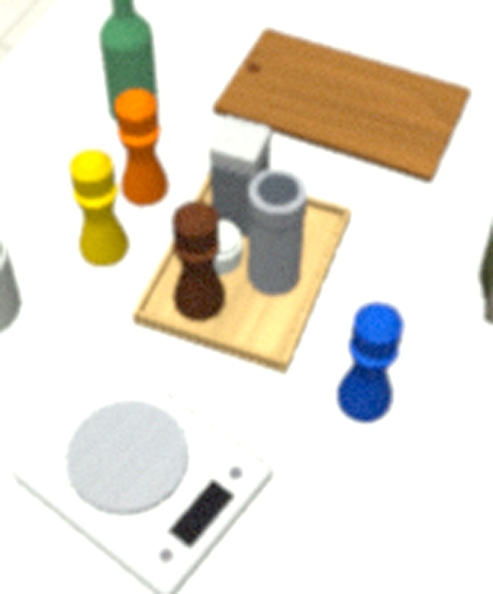

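```bash
cat >> h.py <<'E'
A=load('scene') if __import__('os').path.exists('pics/scene.npy') else None
E
python3 - <<'E'
from h import *
a=load('scene');b=load('side')
f1=lambda p,z: at(a,125+(p[0]+.5)/3-.5,120+(p[1]+.5)/3-.5,z)[:2].round(1)
f2=lambda p,z: at(b,170+(p[0]+.5)/2.9-.5,110+(p[1]+.5)/2.9-.5,z)[:2].round(1)
print('tray1',[f1(p,20) for p in [(302,203),(324,326),(544,293)]])
print('tray2',[f2(p,20) for p in [(350,212),(285,358),(137,316)]])
print('board1',[f1(p,16) for p in [(58,183),(213,170),(216,376),(35,393)]])
print('board2',[f2(p,16) for p in [(270,30),(468,95),(432,172),(217,107)]])
print('scale body1',[f1(p,20) for p in [(597,152),(735,156),(755,287),(600,278)]])
for n,p,q,z in [('pan',(674,222),(128,457),28),('can',(415,125),(278,190),135),('caddy',(362,192),(241,140),126),('mill',(494,162),(196,215),140),
  ('salt',(427,247),(226,236),38),('blue',(490,40),(379,316),140),('orange',(379,282),(137,100),140),('yellow',(492,270),(93,162),140),('oil',(241,305),None,200),('jar',(52,78),None,85),('mug',(655,360),None,90)]:
    print(n,f1(p,z),f2(q,z) if q else '')
print('caddy corners',[f1(p,126) for p in [(332,175),(383,168),(395,208),(338,216)]],[f2(p,126) for p in [(222,118),(271,130),(262,160),(212,147)]])
E
```

```text
tray1 [array([ 464.3, -101.4]), array([625.8, -91.4]), array([610.2, 111.8])]
tray2 [array([455.9, -97.3]), array([446.5, 101.2]), array([599.2, 118.6])]
board1 [array([ 401.6, -345.6]), array([ 400. , -189.3]), array([ 667.4, -187.5]), array([ 667.5, -339.7])]
board2 [array([ 657.6, -340.1]), array([ 394.1, -332.4]), array([ 394.4, -194.5]), array([ 657.8, -185.5])]
scale body1 [array([422.6, 209.4]), array([445.4, 351.6]), array([626.1, 307.9]), array([598. , 167.7])]
pan [541.5 254.7] [530.8 260. ]
can [495.4   5.9] [5.018e+02 5.000e-01]
caddy [569.2 -49.9] [564.9 -52. ]
mill [559.4  66.6] [556.4  64.7]
salt [556.6  10.5] [556.5   2.2]
blue [379.4  95.9] [364.8  99. ]
orange [688.1 -48. ] [678.8 -46.1]
yellow [685.9  41.7] [676.   47.3]
oil [ 753.  -150.2] 
jar [ 317.1 -345.3] 
mug [751.  163.6] 
caddy corners [array([544.4, -73.8]), array([540.4, -28.4]), array([592.3, -24. ]), array([596.4, -72.8])] [array([595.5, -72. ]), array([543.3, -77.6]), array([534.7, -36.1]), array([586.9, -31. ])]
```

```bash
python3 -m creep '[[[5,7,2,0,0,-1],[10,14,4,0,0,-2.6],[15,20.3,4.6,0,0,-2.6],[15,20.3,4.6,0,0,-2.6],[15,20.3,4.6,0,0,-2.6],[15,20.3,4.6,0,0,-2.6],[15,20.3,4.6,0,0,-2.6],[15,20.3,4.6,0,0,-2.6],[15,20.3,4.6,0,0,-2.6],[15,20.3,4.6,0,0,-2.6],[15,20.3,4.6,0,0,-2.6],[15,20.3,4.6,0,0,-2.6],[15,20.3,4.6,0,0,-2.6],[15,20.3,4.6,0,0,-2.6],[15,20.3,4.6,0,0,-2.6],[15,20.3,4.6,0,0,-2.6],[15,20.3,4.6,0,0,-2.6],[15,20.3,4.6,0,0,-2.6],[15,20.3,4.6,0,0,-2.6],[15,20.3,4.6,0,0,-2.6]]]' 85
python3 - <<'E'
from h import *
c=snap('wrist','w1.png');s=ctrl.sense();print(s['eef_pos'],s['ee_rot'],s['force'],-np.array(c['R']).T@np.array(c['t']))
im=cv2.resize(cv2.imread('pics/w1.png'),None,fx=1.56,fy=1.56,interpolation=cv2.INTER_CUBIC);cv2.imwrite('pics/w1b.png',np.clip(im*1.5,0,255).astype('uint8'))
E
```

```text
time_s: 1.77
eef_pos: [532.6, 5.9, 418.8]
ee_rot: [0.0, 0.999, 0.039, -0.0]
force: [-1.2, 0.9, 1.1]
grip_width: 0.994
grip_force: 0.0
[532.61162814   5.87164255 418.89358911] [ 4.35603047e-05  9.99252767e-01  3.86509411e-02 -1.03030861e-04] [-0.94991429 -0.44913203  0.05534409] [606.11558832  11.69284372 488.46987961]
```

View pics/w1b.png

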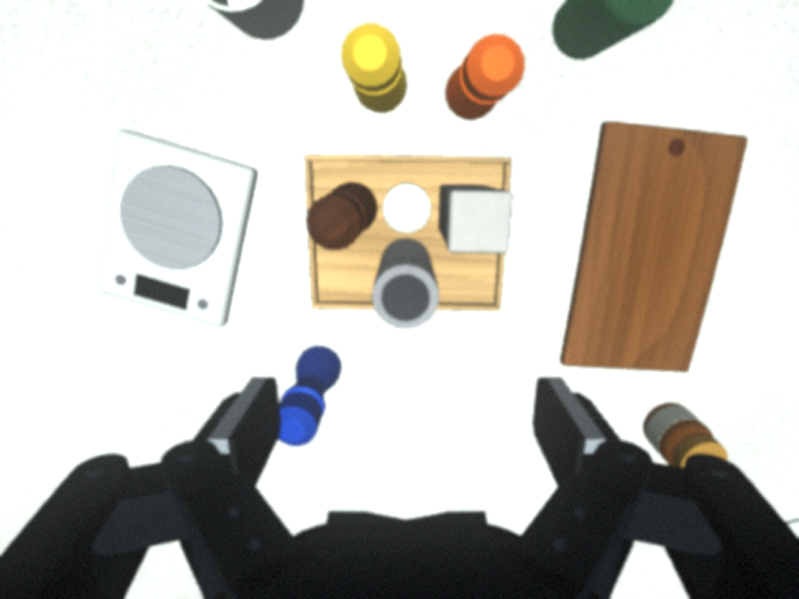

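The wrist view shows, in the enlarged picture:
- tray corners: (306,156), (511,156), (500,310), (313,310)
- canister rim: (405,296)
- caddy lid: (479,221)
- mill head: (337,221)
- salt pot: (407,208)
- pan: (171,217)

```bash
python3 - <<'E'
from h import *
c=load('wrist')
k=1.5605
f=lambda p,z: at(c,(p[0]+.5)/k-.5,(p[1]+.5)/k-.5,z)[:2].round(1)
T=np.array([f(p,20) for p in [(306,156),(511,156),(500,310),(313,310)]]);print('tray',T.tolist(),T.mean(0),[np.linalg.norm(T[i]-T[i-1]).round(1) for i in range(4)])
B=np.array([f(p,16) for p in [(603,122),(746,136),(689,371),(562,363)]]);print('board',B.tolist(),B.mean(0),[np.linalg.norm(B[i]-B[i-1]).round(1) for i in range(4)])
S=np.array([f(p,20) for p in [(123,130),(256,170),(223,326),(102,290)]]);print('scales',S.tolist(),[np.linalg.norm(S[i]-S[i-1]).round(1) for i in range(4)])
print('pan',f((171,217),28), 'diam',f((171,166),28)-f((171,269),28),f((121,217),28)-f((222,217),28))
C=np.array([f(p,132) for p in [(452,190),(511,192),(508,252),(447,250)]]);print('caddy',C.tolist(),C.mean(0))
print('can',f((405,296),141),'salt',f((407,208),44),'mill',f((337,221),146))
ys=np.degrees(np.arctan2(*(T[0]-T[3])[::-1])),np.degrees(np.arctan2(*(T[1]-T[2])[::-1])),np.degrees(np.arctan2(*(T[0]-T[1])[::-1]))-90,np.degrees(np.arctan2(*(T[3]-T[2])[::-1]))-90;print(ys)
y=np.radians(np.mean(ys));R=np.array([[np.cos(y),-np.sin(y)],[np.sin(y),np.cos(y)]])
for l in [(30,0),(30,59),(30,-59),(-31,0)]: print(l,T.mean(0)+R@l)
E
```

```text
tray [[605.8, 114.4], [622.4, -93.1], [458.0, -104.6], [441.4, 103.8]] [531.9     5.125] [np.float64(164.7), np.float64(208.2), np.float64(164.8), np.float64(209.1)]
board [[664.4, -183.3], [668.3, -340.9], [397.5, -348.1], [397.2, -188.5]] [ 531.85 -265.2 ] [np.float64(267.3), np.float64(157.6), np.float64(270.9), np.float64(159.6)]
scales [[620.3, 305.0], [588.5, 165.8], [413.7, 206.8], [445.7, 346.7]] [np.float64(179.5), np.float64(142.8), np.float64(179.5), np.float64(143.5)]
pan [535.1 254.5] diam [108.7  -7.2] [ -7.2 110.2]
caddy [[589.0, -25.3], [591.4, -71.9], [543.5, -76.3], [541.1, -26.3]] [566.25 -49.95]
can [502.1   4.9] salt [563.8   8.2] mill [559.5  61.9]
(np.float64(3.689146820456129), np.float64(4.001398410666433), np.float64(4.573921259900871), np.float64(4.554251516409877))
(30, 0) [561.81925477   7.32458951]
(30, 59) [557.4933954   66.16579056]
(30, -59) [566.14511414 -51.51661154]
(-31, 0) [500.98343674   2.85209084]
```

```bash
python3 -m creep '[[[0.7,-1.1,0,0,0,0],[1.34,-2.26,-1,0,0,0],[1.34,-2.26,-2.5,0,0,0],[1.34,-2.26,-4,0,0,0],[1.34,-2.26,-5.5,0,0,0],[1.34,-2.26,-7,0,0,0],[1.34,-2.26,-8,0,0,0],[1.34,-2.26,-8.7,0,0,0],[1.34,-2.26,-9.3,0,0,0],[1.34,-2.26,-9.7,0,0,0],[1.34,-2.26,-10,0,0,0],[1.34,-2.26,-10,0,0,0],[1.34,-2.26,-10,0,0,0],[1.34,-2.26,-10,0,0,0]]]' 85
python3 -m creep '[[[0,0,0,0,0,0],[0,0,0,0,0,0],[0,0,0,0,0,0],[0,0,0,0,0,0],[0,0,0,0,0,0],[0,0,0,0,0,0],[0,0,0,0,0,0],[0,0,0,0,0,0],[0,0,0,0,0,0],[0,0,0,0,0,0]]]' 30 35
```

```text
time_s: 2.98
eef_pos: [566.9, -49.9, 169.9]
ee_rot: [0.0, 0.999, 0.039, 0.001]
force: [0.1, -0.2, 0.8]
grip_width: 0.995
grip_force: 0.0
time_s: 3.82
eef_pos: [566.8, -49.8, 169.5]
ee_rot: [0.0, 0.999, 0.039, 0.001]
force: [-1.0, -0.3, 5.8]
grip_width: 0.586
grip_force: 36.9
```

```bash
python3 -m creep '[[[0,0,0.3,0,0,0],[0,0,0.9,0,0,0],[0,0,1.7,0,0,0],[0,0,2.4,0,0,0],[0.2,-1,2.6,0,0,0],[0.5,-2.2,2.6,0,0,0],[0.8,-3.6,2.6,0,0,0],[1.1,-5,2.6,0,0,0],[1.4,-6.4,2.6,0,0,0],[1.6,-7.6,2.6,0,0,0],[1.72,-8.3,2.6,0,0,0],[1.72,-8.6,2.4,0,0,0],[1.72,-8.6,2,0,0,0],[1.72,-8.6,1.5,0,0,0],[1.72,-8.6,1.1,0,0,0],[1.72,-8.6,0.8,0,0,0],[1.72,-8.6,0.6,0,0,0],[1.72,-8.6,0.5,0,0,0],[1.72,-8.6,0.44,0,0,0],[1.72,-8.6,0.44,0,0,0]]]'
python3 -m creep '[[[0,0,-0.02,0,0,0],[0,0,-0.04,0,0,0],[0,0,-0.04,0,0,0],[0,0,-0.04,0,0,0]]]'
```

```text
time_s: 5.48
eef_pos: [609.6, -264.5, 180.0]
ee_rot: [0.0, 0.999, 0.04, 0.0]
force: [0.1, 0.2, -1.6]
grip_width: 0.576
grip_force: 37.3
time_s: 5.82
eef_pos: [609.7, -264.8, 179.5]
ee_rot: [0.0, 0.999, 0.039, 0.0]
force: [0.3, 0.2, 1.3]
grip_width: 0.581
grip_force: 37.5
```

```bash
python3 -m creep '[[[0,0,0,0,0,0],[0,0,0,0,0,0],[0,0,0,0,0,0],[0,0,0,0,0,0],[0,0,0,0,0,0],[0,0,0,0,0,0],[0,0,0.5,0,0,0],[0,0,1.4,0,0,0],[0,0,2.6,0,0,0],[0,0,3.6,0,0,0],[-0.3,0.8,4,0,0,0],[-0.8,2,4,0,0,0],[-1.4,3.5,4,0,0,0],[-2,5,4,0,0,0],[-2.6,6.5,4,0,0,0],[-3.2,8,4,0,0,0],[-3.8,9.4,4,0,0,0],[-4.34,10.76,4,0,0,0],[-4.34,10.76,4,0,0,0],[-4.34,10.76,3.5,0,0,0]]]' 85
python3 -m creep '[[[0,0,-0.8,0,0,0],[0,0,-1.8,0,0,0],[0,0,-2.6,0,0,0],[0,0,-3.2,0,0,0],[0,0,-3.6,0,0,0],[0,0,-3.9,0,0,0],[0,0,-3.9,0,0,0],[0,0,-3.9,0,0,0]]]'
python3 - <<'E'
from h import *
snap('wrist','w2.png');c=snap('side','s2.png')
a=cv2.imread('pics/w2.png');b=cv2.imread('pics/s2.png')[90:320,170:370]
cv2.imwrite('pics/v2.png',np.clip(np.hstack([cv2.resize(a,(450,338)),cv2.resize(b,(294,338))])*1.5,0,255).astype('uint8'))
E
```

```text
time_s: 7.48
eef_pos: [501.3, 5.8, 269.5]
ee_rot: [0.001, 0.999, 0.041, 0.003]
force: [0.0, -1.6, 0.1]
grip_width: 0.994
grip_force: 0.0
time_s: 8.15
eef_pos: [501.4, 4.2, 169.5]
ee_rot: [0.0, 0.999, 0.039, 0.0]
force: [-0.1, -0.6, 0.3]
grip_width: 0.995
grip_force: 0.0
```

View pics/v2.png

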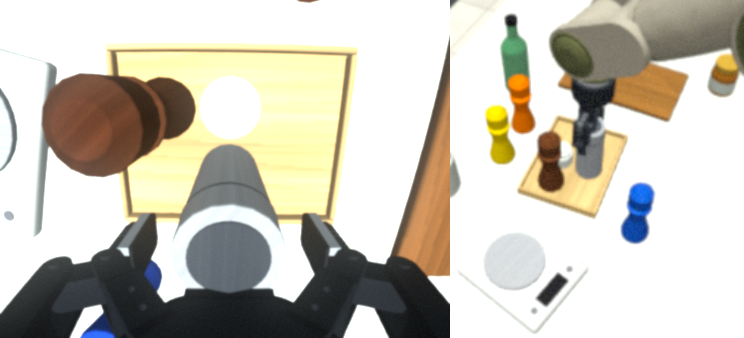

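The canister is centred between the pads at about (230,255), so I'll grip it.

```bash
python3 -m creep '[[[0,0,0,0,0,0],[0,0,0,0,0,0],[0,0,0,0,0,0],[0,0,0,0,0,0],[0,0,0,0,0,0],[0,0,0,0,0,0],[0,0,0,0,0,0],[0,0,0,0,0,0],[0,0,0,0,0,0],[0,0,0,0,0,0]]]' 35 45
python3 -m creep '[[[0,0,0.3,0,0,0],[0,0,0.9,0,0,0],[0,0,1.7,0,0,0],[0,0,2.4,0,0,0],[-0.2,-1,2.6,0,0,0],[-0.5,-2.3,2.6,0,0,0],[-0.8,-3.8,2.6,0,0,0],[-1.1,-5.3,2.6,0,0,0],[-1.4,-6.8,2.6,0,0,0],[-1.6,-8.3,2.6,0,0,0],[-1.8,-9.6,2.6,0,0,0],[-2.06,-10.4,2.4,0,0,0],[-2.06,-10.76,2,0,0,0],[-2.06,-10.76,1.5,0,0,0],[-2.06,-10.76,1.1,0,0,0],[-2.06,-10.76,0.8,0,0,0],[-2.06,-10.76,0.6,0,0,0],[-2.06,-10.76,0.5,0,0,0],[-2.06,-10.76,0.44,0,0,0],[-2.06,-10.76,0.44,0,0,0]]]'
python3 -m creep '[[[0,0,-0.02,0,0,0],[0,0,-0.04,0,0,0],[0,0,-0.04,0,0,0],[0,0,-0.04,0,0,0]]]'
```

```text
time_s: 9.08
eef_pos: [501.3, 4.3, 169.6]
ee_rot: [0.0, 0.999, 0.039, 0.001]
force: [-0.6, 0.8, 5.4]
grip_width: 0.646
grip_force: 47.5
time_s: 10.75
eef_pos: [449.7, -264.4, 180.0]
ee_rot: [0.0, 0.999, 0.04, 0.0]
force: [-1.0, 0.8, -2.9]
grip_width: 0.649
grip_force: 48.5
time_s: 11.08
eef_pos: [449.8, -264.7, 179.6]
ee_rot: [0.0, 0.999, 0.039, 0.0]
force: [-0.0, 1.7, 4.5]
grip_width: 0.644
grip_force: 48.9
```

```bash
python3 -m creep '[[[0,0,0,0,0,0],[0,0,0,0,0,0],[0,0,0,0,0,0],[0,0,0,0,0,0],[0,0,0,0,0,0],[0,0,0.5,0,0,0],[0,0,1.4,0,0,0],[0,0,2.6,0,0,0],[0,0,3.6,0,0,0],[0.3,0.8,4,0,0,0],[0.8,2,4,0,0,0],[1.2,3.5,4,0,0,0],[1.6,5,4,0,0,0],[2.1,6.5,4,0,0,0],[2.6,8,4,0,0,0],[3.1,9.6,4,0,0,0],[3.6,11.2,4,0,0,0],[4.1,12.6,4,0,0,0],[4.32,13.2,4,0,0,0],[4.32,13.2,4,0,0,0]]]' 85
python3 -m creep '[[[0,0,-0.8,0,0,0],[0,0,-1.8,0,0,0],[0,0,-2.6,0,0,0],[0,0,-3.2,0,0,0],[0,0,-3.7,0,0,0],[0,0,-4.22,0,0,0],[0,0,-4.22,0,0,0],[0,0,-4.22,0,0,0]]]'
python3 - <<'E'
from h import *
c=snap('wrist','w3.png');s=ctrl.sense();p=s['eef_pos']
print(p, [proj(c,[x,y,z]).round() for x,y,z in [(p[0],p[1],146),(558,65,6),(p[0],p[1],44)]])
E
```

```text
time_s: 12.75
eef_pos: [558.0, 68.5, 278.6]
ee_rot: [-0.0, 0.999, 0.041, 0.0]
force: [-0.2, -0.4, 0.4]
grip_width: 0.993
grip_force: 0.0
time_s: 13.42
eef_pos: [557.4, 64.6, 173.3]
ee_rot: [0.0, 0.999, 0.039, -0.0]
force: [0.0, 0.2, 0.3]
grip_width: 0.996
grip_force: 0.0
[557.72137603  64.73311102 174.03874416] [array([260., 294.]), array([260., 192.]), array([260., 207.])]
```

View pics/w3.png

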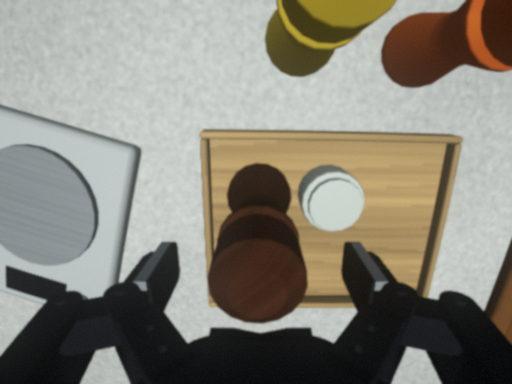

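The mill's head at (258,280) is between the pads, so I'll grip it.

```bash
python3 -m creep '[[[0,0,0,0,0,0],[0,0,0,0,0,0],[0,0,0,0,0,0],[0,0,0,0,0,0],[0,0,0,0,0,0],[0,0,0,0,0,0],[0,0,0,0,0,0],[0,0,0,0,0,0],[0,0,0,0,0,0],[0,0,0,0,0,0]]]' 25 35
python3 -m creep '[[[0,0,0.3,0,0,0],[0,0,0.9,0,0,0],[0,0,1.7,0,0,0],[0,0,2.6,0,0,0],[-0.2,-0.8,3,0,0,0],[-0.5,-2,3,0,0,0],[-0.8,-3.5,3,0,0,0],[-1.08,-5,3,0,0,0],[-1.08,-6.6,3,0,0,0],[-1.08,-8.2,3,0,0,0],[-1.08,-9.8,3,0,0,0],[-1.08,-11.4,3,0,0,0],[-1.08,-12.6,2.8,0,0,0],[-1.08,-13.19,2.4,0,0,0],[-1.08,-13.19,1.8,0,0,0],[-1.08,-13.19,1.2,0,0,0],[-1.08,-13.19,0.8,0,0,0],[-1.08,-13.19,0.6,0,0,0],[-1.08,-13.19,0.48,0,0,0],[-1.08,-13.19,0.44,0,0,0]]]'
python3 -m creep '[[[0,0,0,0,0,0],[0,0,-0.02,0,0,0],[0,0,-0.04,0,0,0],[0,0,-0.04,0,0,0],[0,0,-0.04,0,0,0]]]'
```

```text
time_s: 14.3
eef_pos: [557.8, 65.4, 174.1]
ee_rot: [0.0, 0.999, 0.04, 0.001]
force: [-1.5, 1.0, 5.4]
grip_width: 0.503
grip_force: 35.7
time_s: 15.97
eef_pos: [530.7, -264.0, 184.4]
ee_rot: [-0.0, 0.999, 0.04, -0.0]
force: [-0.1, 0.6, -1.8]
grip_width: 0.504
grip_force: 36.1
time_s: 16.38
eef_pos: [530.8, -264.5, 184.1]
ee_rot: [0.0, 0.999, 0.039, 0.001]
force: [0.0, 0.4, 3.5]
grip_width: 0.503
grip_force: 36.4
```

```bash
python3 -m creep '[[[0,0,0,0,0,0],[0,0,0,0,0,0],[0,0,0,0,0,0],[0,0,0,0,0,0],[0,0,0,0,0,0],[0,0,0.5,0,0,0],[0,0,1.4,0,0,0],[0,0,2.6,0,0,0],[0,0,3.6,0,0,0],[0.1,0.8,4,0,0,0],[0.3,2,4,0,0,0],[0.5,3.5,4,0,0,0],[0.7,5,4,0,0,0],[0.9,6.5,4,0,0,0],[1.1,8,3.5,0,0,0],[1.2,9.5,2.5,0,0,0],[1.27,10.6,1.5,0,0,0],[1.27,10.88,0.5,0,0,0],[1.27,10.88,-0.5,0,0,0],[1.27,10.88,-1,0,0,0]]]' 85
python3 -m creep '[[[0,0,0,0,0,0],[0,0,0,0,0,0],[0,0,0,0,0,0]]]' 72
python3 - <<'E'
from h import *
c=snap('wrist','w4.png');s=ctrl.sense();p=s['eef_pos']
print(p, [proj(c,[x,y,z]).round() for x,y,z in [(p[0],p[1],44),(p[0],p[1],6)]])
d=snap('side','s4.png')
E
```

```text
time_s: 18.05
eef_pos: [561.3, 8.7, 155.5]
ee_rot: [-0.0, 0.999, 0.04, -0.002]
force: [-0.2, 0.0, -1.5]
grip_width: 0.996
grip_force: 0.0
time_s: 18.3
eef_pos: [562.8, 7.4, 159.6]
ee_rot: [0.0, 0.999, 0.039, 0.001]
force: [-0.3, 0.4, 0.7]
grip_width: 0.842
grip_force: 0.0
[562.8484784   7.3245633 159.7409446] [array([260., 215.]), array([260., 198.])]
```

View pics/w4.png

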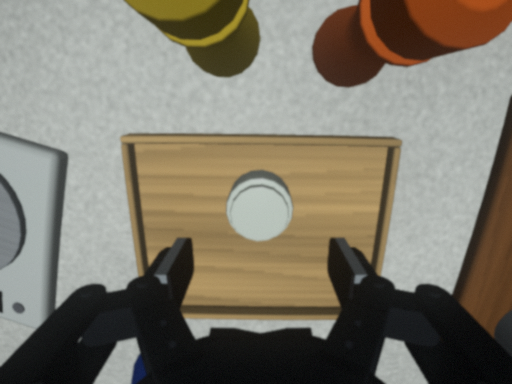

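View pics/s4.png

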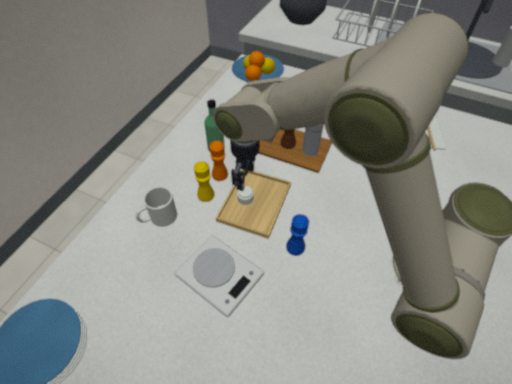

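```bash
python3 - <<'E'
from h import *
c=load('wrist');o,d=ray(c,192,239);_,e=ray(c,329,239)
yaw=np.radians(4.43);y=np.array([-np.sin(yaw),np.cos(yaw),0])
s=.842*85.4/((d-e)@y)
print(o,(o+s*d),(o+s*e), 'tip ahead of TCP',159.74-(o+s*d)[2],159.74-(o+s*e)[2])
E
```

```text
[636.18300579  13.23544173 229.49290793] [566.42383469  43.6130635   95.06166681] [572.20229292 -28.06153394  95.03143156] tip ahead of TCP 64.67833319087799 64.70856844355797
```

```bash
python3 -m creep '[[[0.04,0,-0.7,0,0,0],[0.04,0,-1.5,0,0,0],[0.04,0,-2.2,0,0,0],[0.04,0,-2.7,0,0,0],[0.04,0,-3,0,0,0],[0.04,0,-3.2,0,0,0],[0.04,0,-3.27,0,0,0],[0.04,0,-3.27,0,0,0],[0.04,0,-3.27,0,0,0]]]'
python3 -m creep '[[[0,0,0,0,0,0],[0,0,0,0,0,0],[0,0,0,0,0,0],[0,0,0,0,0,0],[0,0,0,0,0,0],[0,0,0,0,0,0],[0,0,0,0,0,0],[0,0,0,0,0,0],[0,0,0,0,0,0],[0,0,0,0,0,0]]]' 30 30
```

```text
time_s: 19.15
eef_pos: [563.7, 7.5, 77.4]
ee_rot: [0.0, 0.999, 0.039, 0.001]
force: [-0.7, -0.3, 0.5]
grip_width: 0.843
grip_force: 0.0
time_s: 19.98
eef_pos: [563.6, 7.6, 77.4]
ee_rot: [0.0, 0.999, 0.039, 0.001]
force: [-2.0, -0.1, 5.4]
grip_width: 0.579
grip_force: 31.1
```

```bash
python3 -m creep '[[[0,0,0.3,0,0,0],[0,0,0.9,0,0,0],[0,0,1.7,0,0,0],[0,0,2.4,0,0,0],[-0.1,0.8,2.8,0,0,0],[-0.3,2,2.8,0,0,0],[-0.5,3.5,2.8,0,0,0],[-0.7,5,2.8,0,0,0],[-0.9,6.5,2.8,0,0,0],[-1.14,8,2.8,0,0,0],[-1.14,9.2,2.8,0,0,0],[-1.14,9.88,2.6,0,0,0],[-1.14,9.88,2.2,0,0,0],[-1.14,9.88,1.8,0,0,0],[-1.14,9.88,1.4,0,0,0],[-1.14,9.88,1.2,0,0,0],[-1.14,9.88,1.05,0,0,0],[-1.14,9.88,0.98,0,0,0],[-1.14,9.88,0.94,0,0,0],[-1.14,9.88,0.94,0,0,0]]]'
python3 - <<'E'
from h import *
c=snap('wrist','w5.png');p=ctrl.sense()['eef_pos'];y=np.radians(4.4)
print(p,proj(c,[535,254.5,28]).round(1))
E
```

```text
time_s: 21.65
eef_pos: [535.0, 254.3, 100.2]
ee_rot: [-0.0, 0.999, 0.039, 0.0]
force: [-0.1, 0.9, -2.5]
grip_width: 0.579
grip_force: 31.5
[535.00774011 254.42896757 100.46426849] [260.1 243.2]
```

View pics/w5.png

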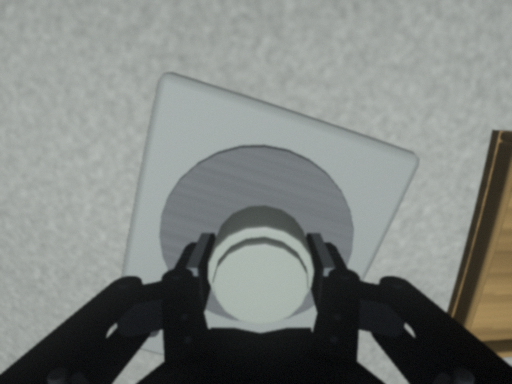

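The pan spans columns 161 to 354, so its centre is near 257.5. The pot is at about 260, so it is centred and I'll lower it.

```bash
python3 -m creep '[[[0,0.04,-0.03,0,0,0],[0,0.04,-0.06,0,0,0],[0,0.04,-0.06,0,0,0],[0,0.04,-0.06,0,0,0],[0,0.04,-0.06,0,0,0]]]'
```

```text
time_s: 22.12
eef_pos: [535.0, 255.8, 99.4]
ee_rot: [-0.0, 0.999, 0.039, 0.0]
force: [-1.8, -0.6, 6.5]
grip_width: 0.578
grip_force: 32.0
```

```bash
python3 -m creep '[[[0,0,0,0,0,0],[0,0,0,0,0,0],[0,0,0,0,0,0],[0,0,0,0,0,0],[0,0,0,0,0,0],[0,0,0.5,0,0,0],[0,0,1.4,0,0,0],[0,0,2.6,0,0,0],[0,0,3.8,0,0,0],[0,-1,5,0,0,0],[0,-2.4,6.2,0,0,0],[0,-3.9,7,0,0,0],[0,-5.4,7,0,0,0],[0,-6.9,7,0,0,0],[0,-8.4,7,0,0,0],[0,-9.9,7,0,0,0],[0,-11.4,7,0,0,0],[0,-12.9,7,0,0,0],[0,-14.4,7,0,0,0],[0,-15.4,7,0,0,0]]]' 85
python3 -m creep '[[[-0.17,-1.4,0,0,0,0],[-0.17,-2.8,0,0,0,0],[-0.17,-4.2,0,0,0,0],[-0.17,-5.1,0,0,0,0],[-0.17,-5.4,0,0,0,0],[-0.17,-5.4,-0.2,0,0,0],[-0.17,-5.4,-1,0,0,0],[-0.17,-5.4,-2,0,0,0],[-0.17,-5.4,-2.8,0,0,0],[-0.17,-5.4,-3.3,0,0,0],[-0.17,-5.4,-3.61,0,0,0],[-0.17,-5.4,-3.61,0,0,0],[-0.17,-5.4,-3.61,0,0,0]]]'
python3 - <<'E'
from h import *
snap('side','s6.png');snap('scene','a6.png');snap('wrist','w6.png')
a=[cv2.imread('pics/%s6.png'%n) for n in 'aw']
a[0]=a[0][110:300,130:383]
b=cv2.imread('pics/s6.png')[200:320,150:300]
cv2.imwrite('pics/v6.png',np.clip(np.hstack([cv2.resize(a[0],(400,300)),cv2.resize(a[1],(400,300))])*1.5,0,255).astype('uint8'))
E
```

```text
time_s: 23.78
eef_pos: [534.3, -132.4, 274.7]
ee_rot: [0.001, 0.999, 0.039, 0.0]
force: [0.1, 0.5, -0.5]
grip_width: 0.992
grip_force: 0.0
time_s: 24.87
eef_pos: [530.9, -263.6, 184.0]
ee_rot: [0.0, 0.999, 0.04, 0.0]
force: [0.3, -0.5, 0.5]
grip_width: 0.993
grip_force: 0.0
```

View pics/v6.png

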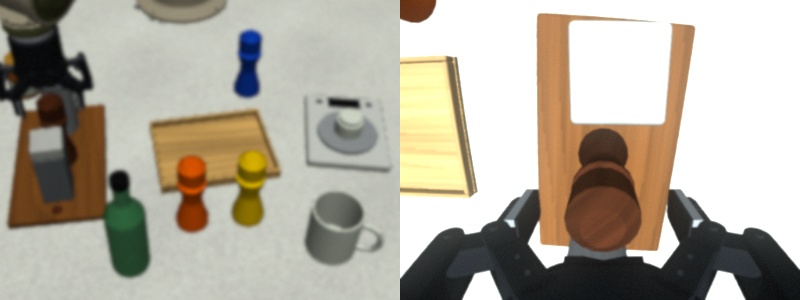

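The salt pot stands mid-pan and the mill is between the pads. I'll grip it and carry it back.

```bash
python3 -m creep '[[[0,0,0,0,0,0],[0,0,0,0,0,0],[0,0,0,0,0,0],[0,0,0,0,0,0],[0,0,0,0,0,0],[0,0,0,0,0,0],[0,0,0,0,0,0],[0,0,0,0,0,0],[0,0,0,0,0,0],[0,0,0,0,0,0]]]' 25 35
python3 -m creep '[[[0,0,0.3,0,0,0],[0,0,0.9,0,0,0],[0,0,1.7,0,0,0],[0,0,2.4,0,0,0],[0,0.8,2.6,0,0,0],[0,2,2.6,0,0,0],[0,3.5,2.6,0,0,0],[0.3,5,2.6,0,0,0],[0.5,6.5,2.6,0,0,0],[0.8,8,2.6,0,0,0],[1,9.5,2.6,0,0,0],[1.08,11,2.6,0,0,0],[1.08,12.4,2.6,0,0,0],[1.08,13.19,2.3,0,0,0],[1.08,13.19,1.6,0,0,0],[1.08,13.19,0.9,0,0,0],[1.08,13.19,0.3,0,0,0],[1.08,13.19,-0.1,0,0,0],[1.08,13.19,-0.28,0,0,0],[1.08,13.19,-0.34,0,0,0]]]'
python3 -m creep '[[[0,0,0,0,0,0],[0,0,0,0,0,0],[0,0,-0.03,0,0,0],[0,0,-0.06,0,0,0],[0,0,-0.06,0,0,0],[0,0,-0.06,0,0,0]]]'
```

```text
time_s: 25.85
eef_pos: [530.7, -264.4, 183.8]
ee_rot: [0.0, 0.999, 0.039, 0.0]
force: [-0.2, 1.3, 4.4]
grip_width: 0.508
grip_force: 35.8
time_s: 27.52
eef_pos: [557.4, 65.2, 174.4]
ee_rot: [-0.0, 0.999, 0.039, -0.001]
force: [0.1, 0.1, -1.4]
grip_width: 0.504
grip_force: 36.1
time_s: 28.02
eef_pos: [557.7, 65.3, 173.8]
ee_rot: [0.0, 0.999, 0.039, 0.0]
force: [-0.6, -0.3, 0.3]
grip_width: 0.505
grip_force: 36.2
```

```bash
python3 -m creep '[[[0,0,-0.02,0,0,0],[0,0,-0.02,0,0,0],[0,0,-0.02,0,0,0]]]'
```

```text
time_s: 28.27
eef_pos: [557.9, 65.4, 173.7]
ee_rot: [0.0, 0.999, 0.039, 0.001]
force: [0.3, 0.4, 5.2]
grip_width: 0.504
grip_force: 36.6
```

```bash
python3 -m creep '[[[0,0,0,0,0,0],[0,0,0,0,0,0],[0,0,0,0,0,0],[0,0,0,0,0,0],[0,0,0,0,0,0],[0,0,0.5,0,0,0],[0,0,1.4,0,0,0],[0,0,2.6,0,0,0],[0,0,3.8,0,0,0],[-0.3,-1,4.3,0,0,0],[-0.8,-2.4,4.3,0,0,0],[-1.3,-3.9,4.3,0,0,0],[-1.8,-5.4,4.3,0,0,0],[-2.3,-6.9,4.3,0,0,0],[-2.8,-8.4,4.3,0,0,0],[-3.3,-9.9,4.3,0,0,0],[-3.8,-11.4,4.3,0,0,0],[-4.1,-12.6,4.3,0,0,0],[-4.32,-13.2,4.3,0,0,0],[-4.32,-13.2,4.3,0,0,0]]]' 85
python3 -m creep '[[[0,0,-0.6,0,0,0],[0,0,-1.6,0,0,0],[0,0,-2.6,0,0,0],[0,0,-3.4,0,0,0],[0,0,-3.8,0,0,0],[0,0,-4.06,0,0,0],[0,0,-4.06,0,0,0],[0,0,-4.06,0,0,0],[0,0,-4.06,0,0,0]]]'
python3 -m creep '[[[0,0,0,0,0,0],[0,0,0,0,0,0],[0,0,0,0,0,0],[0,0,0,0,0,0],[0,0,0,0,0,0],[0,0,0,0,0,0],[0,0,0,0,0,0],[0,0,0,0,0,0],[0,0,0,0,0,0],[0,0,0,0,0,0]]]' 35 45
```

```text
time_s: 29.93
eef_pos: [448.4, -267.4, 280.2]
ee_rot: [0.0, 0.999, 0.038, -0.0]
force: [0.1, -0.7, -0.9]
grip_width: 0.998
grip_force: 0.0
time_s: 30.68
eef_pos: [450.0, -264.8, 180.0]
ee_rot: [0.001, 0.999, 0.04, 0.001]
force: [-0.7, 0.3, -0.5]
grip_width: 0.996
grip_force: 0.0
time_s: 31.52
eef_pos: [449.7, -264.8, 179.7]
ee_rot: [0.0, 0.999, 0.039, 0.0]
force: [-1.1, 0.8, 5.6]
grip_width: 0.649
grip_force: 47.6
```

Next is the canister's return: +2.06, +10.76, -0.4 units.

```bash
python3 -m creep '[[[0,0,0.3,0,0,0],[0,0,0.9,0,0,0],[0,0,1.7,0,0,0],[0,0,2.2,0,0,0],[0,0.8,2.4,0,0,0],[0,2,2.4,0,0,0],[0.2,3.4,2.4,0,0,0],[0.6,4.8,2.4,0,0,0],[1.1,6.2,2.4,0,0,0],[1.6,7.6,2.4,0,0,0],[1.9,9,2.4,0,0,0],[2.06,10.2,2.4,0,0,0],[2.06,10.76,2.2,0,0,0],[2.06,10.76,1.6,0,0,0],[2.06,10.76,1,0,0,0],[2.06,10.76,0.4,0,0,0],[2.06,10.76,0,0,0,0],[2.06,10.76,-0.24,0,0,0],[2.06,10.76,-0.34,0,0,0],[2.06,10.76,-0.34,0,0,0]]]'
python3 -m creep '[[[0,0,0,0,0,0],[0,0,0,0,0,0],[0,0,-0.03,0,0,0],[0,0,-0.06,0,0,0],[0,0,-0.06,0,0,0],[0,0,-0.06,0,0,0]]]'
```

```text
time_s: 33.18
eef_pos: [501.1, 4.2, 170.4]
ee_rot: [-0.0, 0.999, 0.039, -0.0]
force: [0.7, 0.7, -3.2]
grip_width: 0.647
grip_force: 48.9
time_s: 33.68
eef_pos: [501.3, 4.3, 169.7]
ee_rot: [0.0, 0.999, 0.039, 0.001]
force: [-1.4, 0.7, 6.1]
grip_width: 0.646
grip_force: 49.2
```

```bash
python3 -m creep '[[[0,0,0,0,0,0],[0,0,0,0,0,0],[0,0,0,0,0,0],[0,0,0,0,0,0],[0,0,0,0,0,0],[0,0,0.5,0,0,0],[0,0,1.4,0,0,0],[0,0,2.6,0,0,0],[0,0,3.8,0,0,0],[0.3,-0.9,4.4,0,0,0],[0.8,-2.2,4.4,0,0,0],[1.4,-3.6,4.4,0,0,0],[2,-5,4.4,0,0,0],[2.6,-6.4,4.4,0,0,0],[3.2,-7.8,4.4,0,0,0],[3.8,-9.2,4.4,0,0,0],[4.2,-10.3,4.4,0,0,0],[4.34,-10.76,4.4,0,0,0],[4.34,-10.76,4.4,0,0,0],[4.34,-10.76,4.4,0,0,0]]]' 85
python3 -m creep '[[[0,0,-0.6,0,0,0],[0,0,-1.6,0,0,0],[0,0,-2.6,0,0,0],[0,0,-3.4,0,0,0],[0,0,-3.8,0,0,0],[0,0,-4,0,0,0],[0,0,-4,0,0,0],[0,0,-4,0,0,0],[0,0,-4,0,0,0]]]'
python3 -m creep '[[[0,0,0,0,0,0],[0,0,0,0,0,0],[0,0,0,0,0,0],[0,0,0,0,0,0],[0,0,0,0,0,0],[0,0,0,0,0,0],[0,0,0,0,0,0],[0,0,0,0,0,0],[0,0,0,0,0,0],[0,0,0,0,0,0]]]' 30 35
python3 -m creep '[[[0,0,0.3,0,0,0],[0,0,0.9,0,0,0],[0,0,1.7,0,0,0],[0,0,2.2,0,0,0],[0,0.8,2.4,0,0,0],[-0.3,2,2.4,0,0,0],[-0.7,3.4,2.4,0,0,0],[-1.1,4.8,2.4,0,0,0],[-1.5,6.2,2.4,0,0,0],[-1.72,7.4,2.4,0,0,0],[-1.72,8.2,2.4,0,0,0],[-1.72,8.6,2.2,0,0,0],[-1.72,8.6,1.8,0,0,0],[-1.72,8.6,1.3,0,0,0],[-1.72,8.6,0.8,0,0,0],[-1.72,8.6,0.3,0,0,0],[-1.72,8.6,0,0,0,0],[-1.72,8.6,-0.24,0,0,0],[-1.72,8.6,-0.34,0,0,0],[-1.72,8.6,-0.34,0,0,0]]]'
python3 -m creep '[[[0,0,0,0,0,0],[0,0,0,0,0,0],[0,0,-0.03,0,0,0],[0,0,-0.06,0,0,0],[0,0,-0.06,0,0,0],[0,0,-0.06,0,0,0]]]'
```

```text
time_s: 35.35
eef_pos: [609.4, -264.6, 278.3]
ee_rot: [-0.0, 0.999, 0.039, -0.0]
force: [0.7, 0.5, 0.0]
grip_width: 0.998
grip_force: 0.0
time_s: 36.1
eef_pos: [610.0, -264.7, 180.5]
ee_rot: [0.001, 0.999, 0.04, 0.001]
force: [0.6, 0.1, 0.3]
grip_width: 0.997
grip_force: 0.0
time_s: 36.93
eef_pos: [609.7, -264.9, 179.5]
ee_rot: [0.0, 0.999, 0.039, 0.0]
force: [-0.2, -0.9, 5.4]
grip_width: 0.579
grip_force: 37.1
time_s: 38.6
eef_pos: [566.6, -50.2, 170.2]
ee_rot: [0.0, 0.999, 0.039, -0.0]
force: [0.7, -0.3, -2.8]
grip_width: 0.579
grip_force: 37.3
time_s: 39.1
eef_pos: [566.7, -49.7, 169.5]
ee_rot: [0.0, 0.999, 0.039, 0.0]
force: [-1.4, 0.2, 3.3]
grip_width: 0.58
grip_force: 37.8
```

Contact is made. I'll release, rise back to the first viewing pose and compare.

```bash
python3 -m creep '[[[0,0,0,0,0,0],[0,0,0,0,0,0],[0,0,0,0,0,0],[0,0,0,0,0,0],[0,0,0,0,0,0],[0,0,0.5,0,0,0],[0,0,1.4,0,0,0],[0,0,2.6,0,0,0],[0,0,3.8,0,0,0],[0,0,5.2,0,0,0],[-0.7,1.1,6.6,0,0,0],[-1.34,2.26,8,0,0,0],[-1.34,2.26,9.4,0,0,0],[-1.34,2.26,10,0,0,0],[-1.34,2.26,10,0,0,0],[-1.34,2.26,10,0,0,0],[-1.34,2.26,10,0,0,0]]]' 85
python3 - <<'E'
from h import *
c=snap('wrist','w7.png');print(ctrl.sense()['eef_pos'])
g=lambda f:cv2.resize(cv2.imread('pics/'+f)[60:260,50:350],(400,267))
cv2.imwrite('pics/v7.png',np.clip(np.hstack([g('w1.png'),g('w7.png')])*1.4,0,255).astype('uint8'))
E
```

```text
time_s: 40.52
eef_pos: [533.0, 6.7, 417.5]
ee_rot: [-0.0, 0.999, 0.039, -0.001]
force: [0.8, 0.3, 0.6]
grip_width: 0.997
grip_force: 0.0
[533.01162799   6.63119318 417.29651278]
```

View pics/v7.png

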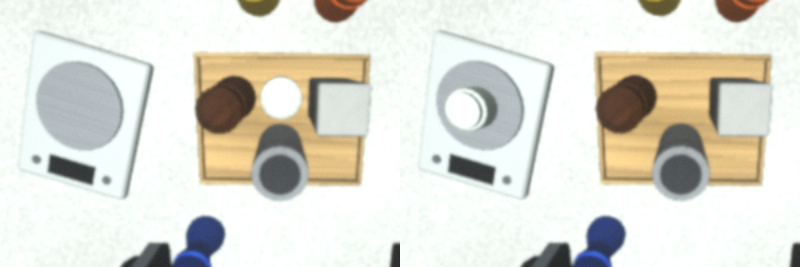

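Before (left) and after (right) match: the three stand at the same places on the tray. The pot's lid at (467,109) against the pan's middle at (480,105) is what parallax gives for a centred pot.

```bash
python3 -c "
from rig import ctrl
print(ctrl.finish_job())"
```

```text
the job is handed in; nothing more can be done
None
```

The job is handed in at about 41 s of robot time: the salt pot stands in the middle of the scales' pan, and the canister, tea caddy and pepper mill are back upright where they stood on the tray; the mug, jam jar and oil bottle were not touched.

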